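Weigh the tallest twist-locked coil

ROBOT

A 6-joint arm with a two-finger parallel gripper is mounted at the origin on the work surface. World frame = base frame: x ahead of the robot, y to its left, z up, the work surface at z = 0. Lengths are in mm, angles in degrees, forces in N, time in s.
With the tool pointing down it reaches from about 350 to 925 mm from the base axis. Payload 6.4 kg.
Tool frame: the origin (TCP) lies between the finger pads; the fingertips stand 17 mm ahead of it and the grasp point (between the pads) lies 2 mm behind it (ctrl.tip_reach is the distance from the TCP to the fingertips, in mm); z points along the fingers, y is the direction in which the jaws open and shut (so a half turn about z gives the same grasp; the last joint's range is limited). The gripper opens to 94 mm and grips with 3 to 60 N. Pads are 16 mm wide; open, the fingers measure 119 mm over their backs; the gripper's body (75 mm by 177 mm) begins 78 mm behind the grasp point.
Start: joints at [-82.855, 14.043, 89.255, -0, 76.702, -9.975], TCP at [191.348, -621.208, 183.355] pointing down, gripper open.
Joint ranges: [-179.41, 179.41], [-58.25, 129.5], [7.25, 145.43], [-54.29, 234.29], [11.92, 165.04], [-157.13, 157.13]. Speed limits (degrees/s): [147.25, 147.25, 180, 180, 180, 180].

INTERFACE

Orientations are given as [roll, pitch, yaw] about the fixed x, y, z axes, in that order (R = Rz(yaw) Ry(pitch) Rx(roll)).
In Python, from cell import status, camera, workorder, ctrl gives the robot as it stands.
- The arm moves only by the tool play_rows, never from a script. Its arguments are lists of equal length, an entry for each row: "offset": the shift along the tool's x, y, z in cm, a list of three; "delta_rot": the turn, a rotation vector about the tool's x, y, z in rad, a list of three; "fingers": the closure in counts, from 0 (fully open) to 255 (shut). A call has exactly 10 rows; each row shifts and turns the commanded pose from where the row before left it, along the tool's axes as they then stand; what a row does not reach is not made up. A row lasts 1/8 s, in which the tool goes at most 62.5 mm and 10.7 degrees, less where a joint would pass 70% of its speed; a pose out of reach is approached as far as the arm can. A call with a gripper value outside its range is refused whole. The fingers move at their own pace and stop on an object; the grip force is fixed at half the most. Time passes only in rows, so rows that do not move let the fingers close, or fill a call up. It gives the time, the measured TCP pose, the force and the opening at its end, in the units of the state.
- status.state(): the state, without advancing time (a new reading comes with each control period).
- camera(name): name is "scene" or "top" or "wrist"; returns a dict with "frame" (400x640x3 uint8, blue, green, red), "fx", "fy", "cx", "cy" (pixels), "rvec" (rotation vector, rad) and "tvec" (3), from world to camera coordinates, as OpenCV has them. Camera axes: x right, y down, z forward; pixel columns grow to the right and rows downward; lengths in mm; the calibration is good to about 2 mm. A picture is of the moment at which its call begins. There is no depth.
- workorder.hand_in(): hands the job in, once; it reports no verdict.
The state is a dict: "t": time; "joints": joint angles; "qd": joint speeds; "effort": joint torques, N m; "position": TCP position; "ee_rot": TCP orientation; "force": force on the tool from outside, world axes, zero at the start; "ft_torque": the same for the moment, N m; "finger_gap": opening from 0.0 (shut) to 1.0 (fully open).
Only numpy, scipy, OpenCV 4.12 (cv2) and the standard library are available. Lean on these libraries where they do the work, as an engineer would, in place of code of your own. Each camera call takes 0.05 s, during which the arm holds its last target.

TASK

Take the tallest of the three wire-wound coils off its leaning post on the rack and stand it upright, head up, in the middle of the balance pan to be weighed; set it down gently, do not drop it. The coils are twist-locked: while feeling with a light pull, turn the coil anticlockwise (seen from above) until it comes free, then draw it straight off along the post. Leave the other two coils on their posts and everything else where it stands.

Things in the scene. Friction and masses are not known exactly. Their poses are not given: they have to be found in the camera images.
- coil_tall: the tallest coil, 116 mm tall, about 340 g: 68 mm of copper winding (60 mm diameter) between square black flanges 66 mm wide (lower 8 mm thick, upper 6 mm), grey square head on top. Origin: centre of the underside; z along its 22.6 mm bore towards the head. The one to weigh. Starts on any of the three posts, twist-locked, x axis parallel to the face's.
- coil_tall_head (a point): on the tallest coil: centre of the top of its grey head, 116 mm above the underside. The head, the place to grip, is 40 x 40 mm and 34 mm tall above the upper flange, flats square to the coil's x and y. Two look-only brass terminals stand 10 mm high on the flange beside it, at y = 24 mm, x = +-27 mm.
- coil_tall_slots (a point): on the tallest coil: centre of its underside. The lower flange has two opposite slots, 10.5 mm wide, reaching 21 mm out from the centre along the coil's x axis. Only there does the post's hidden cross bar pass through the flange.
- coil_mid: middle coil, 98 mm tall, about 300 g: 50 mm of copper winding (60 mm diameter) between square black flanges 66 mm wide (lower 8 mm thick, upper 6 mm), grey square head on top. Origin: centre of the underside; z along its 22.6 mm bore towards the head. Look-alike on another post, locked likewise; stays.
- coil_short: shortest coil, 80 mm tall, about 260 g: 32 mm of copper winding (60 mm diameter) between square black flanges 66 mm wide (lower 8 mm thick, upper 6 mm), grey square head on top. Origin: centre of the underside; z along its 22.6 mm bore towards the head. Look-alike on another post, locked likewise; stays.
- face: sloping white face of the fixed coil rack, 105 mm (x) by 320 mm (y), leaning 30 degrees towards the robot. Origin: centre of its upper surface; z is its normal, along which the posts stand and the coils slide off; x up the slope, y along the row. Steel posts, 20 mm diameter, 66 mm long, tapered tip, at y = -105, 0 and 105 mm. Coils' undersides rest on the face.
- post_bar (a point): on the face at the foot of the middle post; all posts alike, none turns. Inside the coil each has a hidden cross bar, 36 x 7 mm, 12 to 18 mm above the face, lying 0.35 to 1.25 rad anticlockwise of the coil's slots at the start (seen from the head). Locked, a coil rises only 4 mm to a hard stop; turned to within roughly 0.1 rad of the bar it slides off.
- pan (a point): centre of the upper surface of the balance's flat steel pan, 130 x 150 mm, 66 mm above the bench (fixed balance, white body 210 x 180 mm, turned about the vertical by an angle that varies; the pan's x and y are along its sides).
- beaker: clear glass beaker, 80 mm diameter, 100 mm tall; bystander, loose on the bench. Origin: centre of the underside.
- bottle: amber reagent bottle, 70 mm diameter, 150 mm tall; bystander, loose on the bench. Origin: centre of the underside.
- foam_rack: white foam block with holes, 110 x 170 x 40 mm; bystander, loose on the bench. Origin: centre of the underside.
- meter: flat grey hand meter, 140 x 80 x 35 mm; bystander, loose on the bench. Origin: centre of the underside.
- notebook: notebook, 150 x 210 x 14 mm; bystander, loose on the bench. Origin: centre of the underside.
- dish_stack: stack of clear dishes, 94 mm diameter, 44 mm tall; bystander, loose on the bench. Origin: centre of the underside.
- tank: open clear plastic tank, 160 x 120 x 100 mm; bystander, loose on the bench. Origin: centre of the underside.
Mind the look-alikes: they are no part of the job. Leave any red look-alike of the coil_tall alone.

How it is judged (in metres and radians):
On the way:
1. the tallest coil, freed, is drawn along its post (raised 30 to 60 mm off the face, still in line with the post) (z of coil_tall in the frame of face between 0.03 and 0.06 m and angle between the z axis of coil_tall and the z axis of face, either way round below 0.15 rad), for 0.1 s.
At the end, for the whole second after the job is handed in: The tallest coil stands upright, head up (within 0.08 rad), on the balance pan (underside within 6 mm of the pan's surface), its centre within 30 mm of the pan's centre, released and at rest; the other two coils are within 15 mm and all bystanders within 30 mm of where they started (angle between coil_tall's own z axis and vertical below 0.08 rad and z of coil_tall in the frame of pan between -0.006 and 0.006 m and horizontal distance between coil_tall and pan below 0.03 m and linear speed of coil_tall below 0.02 m/s and angular speed of coil_tall below 0.1 rad/s and distance of each of coil_mid, coil_short from where it was at the start of the episode below 0.015 m and distance of each of beaker, bottle, foam_rack, meter, notebook, dish_stack, tank from where it was at the start of the episode below 0.03 m); the robot touches nothing.
It fails at once if the tallest coil is dropped onto the pan (faster than 0.5 m/s within 20 mm above it) (horizontal distance between coil_tall and pan below 0.08 m and z of coil_tall in the frame of pan below 0.02 m and linear speed of coil_tall above 0.5 m/s).
It fails at once if another coil is moved by more than 15 mm (distance of any of coil_mid, coil_short from where it was at the start of the episode above 0.015 m).
It fails at once if a bystander is moved by more than 30 mm (distance of any of beaker, bottle, foam_rack, meter, notebook, dish_stack, tank from where it was at the start of the episode above 0.03 m).
It also fails if it takes over 72 s, if anything falls off the work surface, if the arm or the gripper's body presses on something with over 40 N, if the wrist force passes 120 N, or if a joint passes its speed limit or range.

## Working session

There is one attempt and no reset: what is moved stays moved. The work goes in short steps, Python scripts to look and compute and a tool call to move; the robot and the scene stay as the last step left them, time stands still between calls to the robot, and variables do not carry over. Pictures are saved under pics/ and viewed, and the job is handed in when it is done.

Besides the shell and the picture viewer there is one more tool, called after "Emit:" as name(argument=value, ...) on one line, values as JSON. play_rows: Moves the arm, as the interface text tells. Its arguments: {"type":"object","properties":{"offset":{"type":"array","items":{"type":"array","items":{"type":"number"}}},"delta_rot":{"type":"array","items":{"type":"array","items":{"type":"number"}}},"fingers":{"type":"array","items":{"type":"number"}}},"required":["offset","delta_rot","fingers"]}

```bash
ls; mkdir -p pics
python3 - <<'E'
from cell import status,camera,workorder,ctrl
import cv2,numpy as np
print(status.state()); print(ctrl.tip_reach)
for n in ["scene","top","wrist"]:
    c=camera(n); cv2.imwrite(f"pics/{n}0.png",c["frame"])
    R=cv2.Rodrigues(np.array(c["rvec"],float))[0]
    print(n,c["fx"],c["cx"],c["cy"],c["rvec"],c["tvec"],"pos",-R.T@np.array(c["tvec"]).ravel())
E
```

```text
pics
{'t': 0.0, 'joints': array([-8.28558277e+01,  1.40825894e+01,  8.93232237e+01, -8.83513442e-04,
        7.67001483e+01, -9.97595527e+00]), 'qd': array([ 0.12915411,  0.09799773, -0.04576762, -0.03681723, -0.06568883,
       -0.00274453]), 'effort': array([ 5.45921539e-04, -4.15839314e+01, -3.14598083e+01,  6.85607968e-02,
        3.31809791e-02, -1.24167909e-04]), 'position': array([ 191.25870154, -620.57212402,  182.27829617]), 'ee_rot': array([-1.79895492e+02, -1.75097545e-02,  1.71203156e+01]), 'force': array([-0.30511236,  0.35677461,  0.21527849]), 'ft_torque': array([ 0.01373759, -0.02259037,  0.02156776]), 'finger_gap': 0.9973384544745469}
17.0
scene 481.7341922601751 315.16424261035587 198.74982704349136 [ 2.1700152   1.26471974 -0.47742845] [-243.49988422 -318.50762693 1968.90476777] pos [1441.1018878  -499.26220322 1308.16202666]
top 420.0312334120511 316.483566890545 195.007800040514 [ 2.17459476 -2.16375234  0.11671331] [ -53.34803265  586.12125659 1438.88409261] pos [ 433.13317935  -46.32315153 1492.32080551]
wrist 278.4119286299375 317.5756710339699 197.32032064741472 [-2.35198401  1.73807695  0.22995778] [-648.45977617  -27.44891671  390.39491537] pos [ 261.18445051 -598.94443433  383.02736415]
```

View pics/scene0.png

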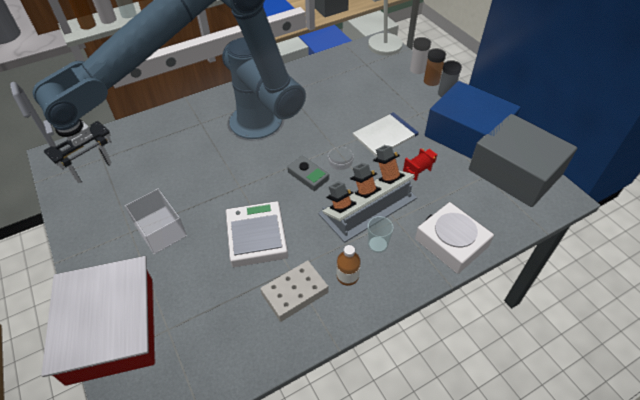

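View pics/top0.png

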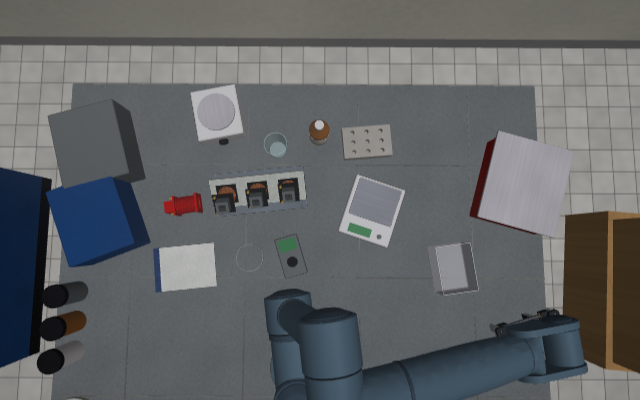

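View pics/wrist0.png

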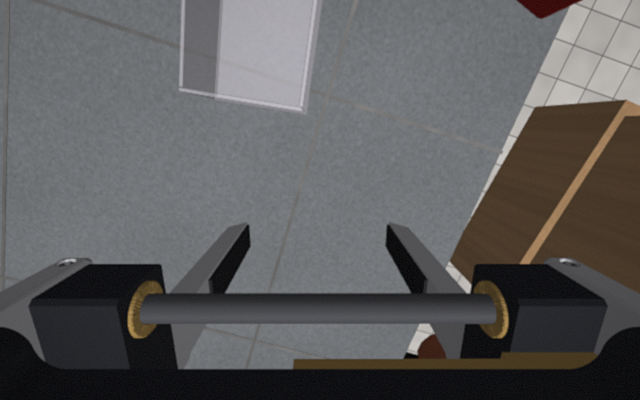

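The tall coil seems to be the one at the rack's +y end: scene about (388,160), top about (224,200), beside the red look-alike. The balance with the rectangular pan is at top (373,208). I'll enlarge both.

Run:
```python
import cv2
s=cv2.imread("pics/scene0.png")[130:280,210:450]; t=cv2.imread("pics/top0.png")[150:260,190:430]
cv2.imwrite("pics/s0c.png",cv2.resize(s,(800,500),interpolation=cv2.INTER_CUBIC))
cv2.imwrite("pics/t0c.png",cv2.resize(t,(800,367),interpolation=cv2.INTER_CUBIC))
```

```text
(no output)
```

View pics/s0c.png

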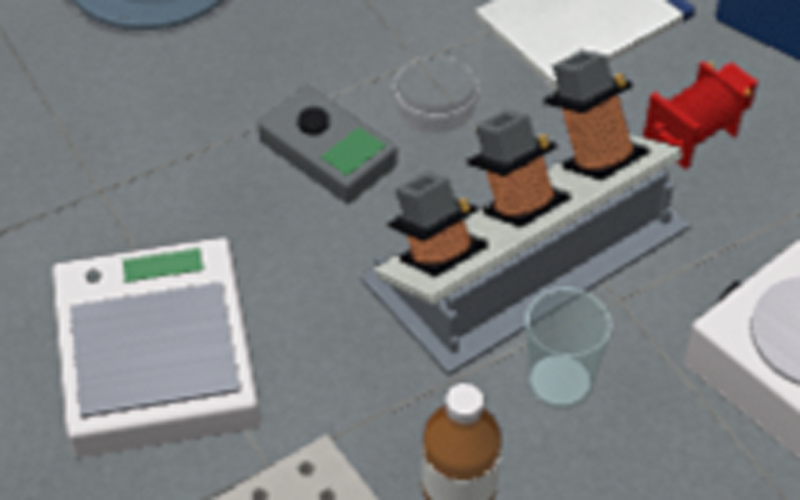

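View pics/t0c.png

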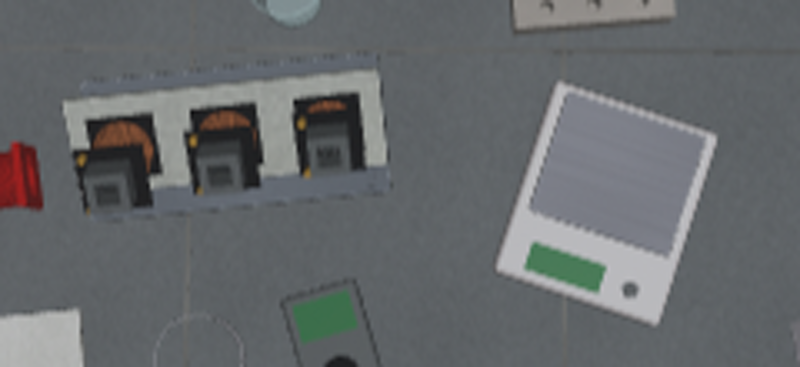

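```bash
cat > h.py <<'E'
import cv2,numpy as np
from cell import status,camera
def cam(n,save=None):
    c=camera(n)
    if save: cv2.imwrite(save,c["frame"])
    return c
def KRT(c):
    K=np.array([[c["fx"],0,c["cx"]],[0,c["fy"],c["cy"]],[0,0,1.]])
    return K,cv2.Rodrigues(np.array(c["rvec"],float))[0],np.array(c["tvec"],float).ravel()
def ray(c,uv):
    K,R,t=KRT(c); d=R.T@np.linalg.solve(K,np.array([uv[0],uv[1],1.])); return -R.T@t,d/np.linalg.norm(d)
def onz(c,uv,z):
    o,d=ray(c,uv); return o+d*(z-o[2])/d[2]
def proj(c,P):
    K,R,t=KRT(c); return cv2.projectPoints(np.array(P,float).reshape(-1,1,3),cv2.Rodrigues(R)[0],t,K,None)[0].reshape(-1,2)
def tri(cs,uvs):
    A=np.zeros((3,3));b=np.zeros(3);L=[ray(c,u) for c,u in zip(cs,uvs)]
    for o,d in L:
        M=np.eye(3)-np.outer(d,d);A+=M;b+=M@o
    p=np.linalg.solve(A,b); return p,[np.linalg.norm((np.eye(3)-np.outer(d,d))@(p-o)) for o,d in L]
E
python3 - <<'E'
import cv2,numpy as np
for n,(x0,y0,w,h) in dict(top=(200,155,115,70),scene=(315,140,105,100)).items():
    f=cv2.imread(f"pics/{n}0.png")[y0:y0+h,x0:x0+w]
    k=7
    g=cv2.resize(f,None,fx=k,fy=k,interpolation=cv2.INTER_CUBIC)[:600]
    for i in range(0,w,10): cv2.putText(g,str(x0+i),(i*k,8),0,.3,(0,255,255)); cv2.line(g,(i*k,10),(i*k,14),(0,255,255))
    for i in range(0,h,10): cv2.putText(g,str(y0+i),(0,i*k+4),0,.3,(0,255,255))
    cv2.imwrite(f"pics/{n}0z.png",g)
f=cv2.imread("pics/top0.png"); print(f[185,216],f[185,272],f[210,300])
E
```

```text
[116 118 115] [157 161 157] [104 102  97]
```

View pics/top0z.png

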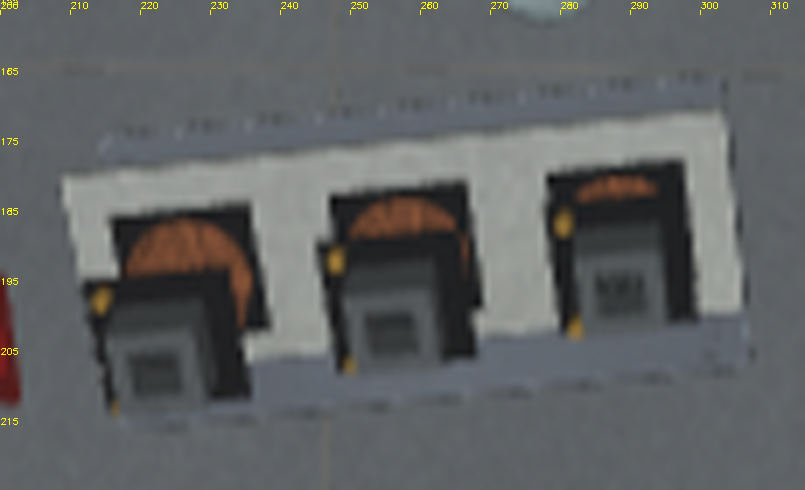

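View pics/scene0z.png

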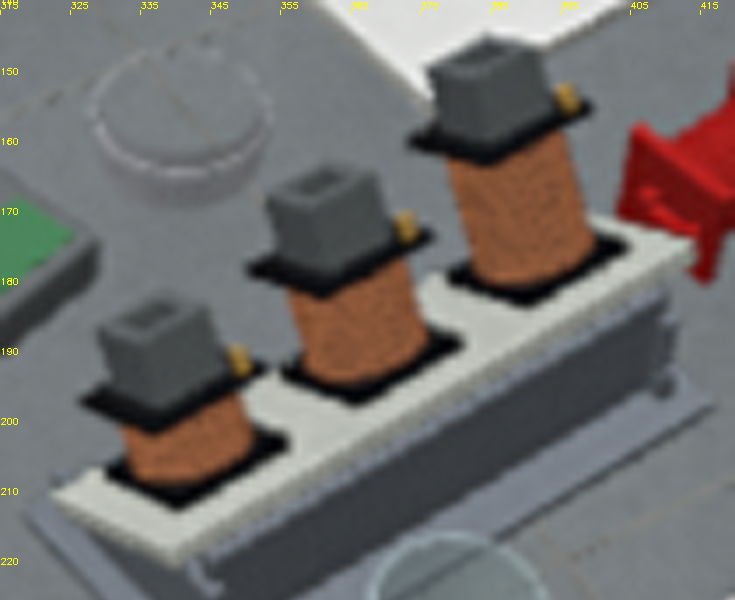

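Run:
```python
from h import *
T,S=cam("top"),cam("scene")
P=[]
for n,a,b in [("up+y",(209.2,179.5),(414,173.8)),("up-y",(303.2,170.8),(339.5,218)),("lo-y",(305.5,199.5),(322.2,210.3)),
  ("headtall",(222,208.3),(384.7,147.3)),("headmid",(255,202.8),(361.5,166.3)),("headshort",(288.8,196.8),(336.7,184.9))]:
    p,e=tri([T,S],[a,b]); P.append(p); print(n,p.round(1),np.round(e,1))
print(np.linalg.norm(P[0]-P[1]),np.linalg.norm(P[1]-P[2]))
d=P[0]-P[1]; print("yaw",np.degrees(np.arctan2(-d[0],d[1])))
d=P[3]-P[5]; print("yaw heads",np.degrees(np.arctan2(-d[0],d[1])))
# pan: 
f=T["frame"]; hsv=cv2.cvtColor(f,cv2.COLOR_BGR2HSV)
k=7; x0,y0,w,h=335,170,75,80
g=cv2.resize(f[y0:y0+h,x0:x0+w],None,fx=k,fy=k,interpolation=cv2.INTER_CUBIC)
for i in range(0,w,10): cv2.putText(g,str(x0+i),(i*k,8),0,.3,(0,0,255))
for i in range(0,h,10): cv2.putText(g,str(y0+i),(0,i*k+4),0,.3,(0,0,255))
cv2.imwrite("pics/panz.png",g)
for uv in [(358,178),(400,191),(389,226),(349,212)]: print(f[uv[1],uv[0]],end=" ")
```

```text
up+y [629.8 309.5 103.6] [1.9 1.9]
up-y [661.7  -3.2  98.7] [2.3 2.3]
lo-y [569.5 -11.9  42.5] [0.6 0.6]
headtall [529.4 250.  172.1] [3.1 3.1]
headmid [548.5 148.4 151.5] [2. 2.]
headshort [569.4  41.1 140.6] [1.9 1.9]
314.38795377285317 108.30549646174381
yaw 5.827719582578163
yaw heads 10.857720646323457
[186 184 184] [140 132 130] [141 135 134] [137 129 127]
```

View pics/panz.png

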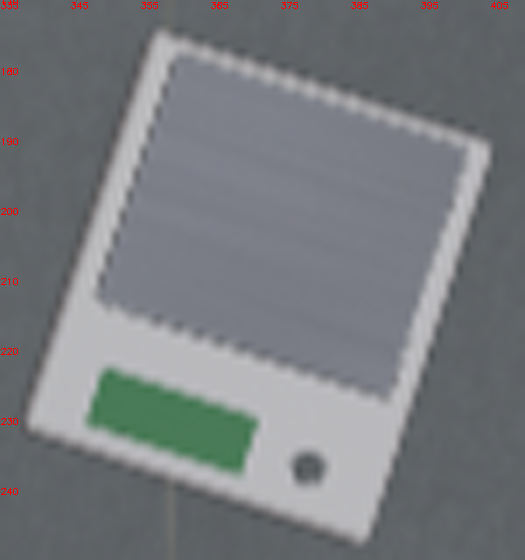

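```bash
cat >> h.py <<'E'
from scipy.spatial.transform import Rotation as Ro
YAW=6.0
def frame(yaw=None):
    y=np.radians(YAW if yaw is None else yaw); Rz=Ro.from_euler('z',y).as_matrix()
    return Rz@np.array([[np.cos(np.pi/6),0,-.5],[0,1,0],[.5,0,np.cos(np.pi/6)]])  # cols x,y,z of face
def pose():
    s=status.state(); return np.array(s["position"]),Ro.from_euler('xyz',s["ee_rot"],degrees=True)
def tool(zdir,xdir):
    z=zdir/np.linalg.norm(zdir); x=xdir-z*(xdir@z); x/=np.linalg.norm(x); return Ro.from_matrix(np.column_stack([x,np.cross(z,x),z]))
def plan(p0,R0,p1,R1,N):
    w=(R0.inv()*R1).as_rotvec()/N; D=Ro.from_rotvec(w); A=np.zeros((3,3)); R=R0
    for k in range(N): A+=R.as_matrix(); R=R*D
    v=np.linalg.solve(A,np.array(p1)-p0)/10
    v=v.round(2);w=w.round(4); R=R0;p=np.array(p0,float);path=[]
    for k in range(N): p=p+10*R.as_matrix()@v; R=R*Ro.from_rotvec(w); path.append(p.round(0))
    print("N",N,"v cm",v.tolist(),"w",w.tolist(),"|v|mm",round(10*np.linalg.norm(v),1),"deg",round(np.degrees(np.linalg.norm(w)),1))
    print(" path",[q.tolist() for q in path[::2]],"end",p.round(1),R.as_euler('xyz',degrees=True).round(2)); return p,R
E
python3 - <<'E'
from h import *
T,S=cam("top"),cam("scene")
c=[onz(T,u,66) for u in [(360,177),(402,191),(391,227),(348.5,213)]]
for q in c: print(q.round(1))
m=np.mean(c,0);print("pan",m.round(1),[round(np.linalg.norm(c[i]-c[i-1]),1) for i in range(4)])
d=c[0]-c[3]; print("pan yaw",np.degrees(np.arctan2(d[1],d[0])), "in scene",proj(S,m))
F=frame(); n=F[:,2]; head=np.array([530.5,248.,173])
p0,R0=pose(); print(p0)
R1=tool(-n,F[:,1]); print(R1.as_euler('xyz',degrees=True))
Rd=tool(np.array([0,0,-1.]),np.array([np.cos(np.radians(60)),np.sin(np.radians(60)),0]))
p,R=plan(p0,R0,[430,-170,380],Rd,10)
p,R=plan(p,R,head+n*120,R1,10)
E
```

```text
[ 645.6 -199.3   66. ]
[ 598.  -342.7   66. ]
[ 475.  -303.4   66. ]
[ 521.7 -159.5   66. ]
pan [ 560.1 -251.2   66. ] [np.float64(130.1), np.float64(151.1), np.float64(129.1), np.float64(151.3)]
pan yaw -17.838504686892673 in scene [[254.895542   233.31372321]]
[ 191.34038401 -621.05309381  183.09162708]
[150.   0.  96.]
N 10 v cm [4.71, -2.27, -1.97] w [-0.0, -0.0, -0.0748] |v|mm 55.9 deg 4.3
 path [[230.0, -586.0, 203.0], [298.0, -506.0, 242.0], [353.0, -418.0, 282.0], [395.0, -322.0, 321.0], [422.0, -221.0, 361.0]] end [ 430.1 -169.5  380.3] [-1.7998e+02 -2.0000e-02  5.9980e+01]
N 10 v cm [4.1, -0.86, 0.99] w [-0.0506, 0.0164, -0.0614] |v|mm 43.0 deg 4.7
 path [[443.0, -130.0, 370.0], [463.0, -48.0, 351.0], [476.0, 35.0, 332.0], [480.0, 118.0, 311.0], [476.0, 201.0, 289.0]] end [470.6 242.2 276.7] [150.01  -0.    95.99]
```

Emit:
play_rows(offset=[[4.71, -2.27, -1.97], [4.71, -2.27, -1.97], [4.71, -2.27, -1.97], [4.71, -2.27, -1.97], [4.71, -2.27, -1.97], [4.71, -2.27, -1.97], [4.71, -2.27, -1.97], [4.71, -2.27, -1.97], [4.71, -2.27, -1.97], [4.71, -2.27, -1.97]], delta_rot=[[0, 0, -0.0748], [0, 0, -0.0748], [0, 0, -0.0748], [0, 0, -0.0748], [0, 0, -0.0748], [0, 0, -0.0748], [0, 0, -0.0748], [0, 0, -0.0748], [0, 0, -0.0748], [0, 0, -0.0748]], fingers=[0, 0, 0, 0, 0, 0, 0, 0, 0, 0])

```text
t: 1.6
position: [430.2, -167.8, 381.1]
ee_rot: [180.0, -0.0, 60.1]
force: [0.4, -0.1, 0.2]
finger_gap: 1.001
```

Emit:
play_rows(offset=[[4.1, -0.86, 0.99], [4.1, -0.86, 0.99], [4.1, -0.86, 0.99], [4.1, -0.86, 0.99], [4.1, -0.86, 0.99], [4.1, -0.86, 0.99], [4.1, -0.86, 0.99], [4.1, -0.86, 0.99], [4.1, -0.86, 0.99], [4.1, -0.86, 0.99]], delta_rot=[[-0.0506, 0.0164, -0.0614], [-0.0506, 0.0164, -0.0614], [-0.0506, 0.0164, -0.0614], [-0.0506, 0.0164, -0.0614], [-0.0506, 0.0164, -0.0614], [-0.0506, 0.0164, -0.0614], [-0.0506, 0.0164, -0.0614], [-0.0506, 0.0164, -0.0614], [-0.0506, 0.0164, -0.0614], [-0.0506, 0.0164, -0.0614]], fingers=[0, 0, 0, 0, 0, 0, 0, 0, 0, 0])

```text
t: 2.85
position: [470.3, 243.5, 276.7]
ee_rot: [149.9, 0.0, 96.1]
force: [0.9, 0.3, -0.1]
finger_gap: 0.995
```

Run:
```python
from h import *
c=cam("wrist","pics/w1.png"); s=status.state(); print(s["t"],s["position"],s["ee_rot"],s["joints"].round(1),s["force"],s["finger_gap"])
```

```text
2.9 [467.54442095 246.42788309 273.19804244] [ 1.50110277e+02 -1.03312168e-02  9.64222546e+01] [ 19.1 -26.2 121.1  -7.6  56.   15.3] [-0.80709991  0.10030275 -2.19173542] 1.0007998439530232
```

View pics/w1.png

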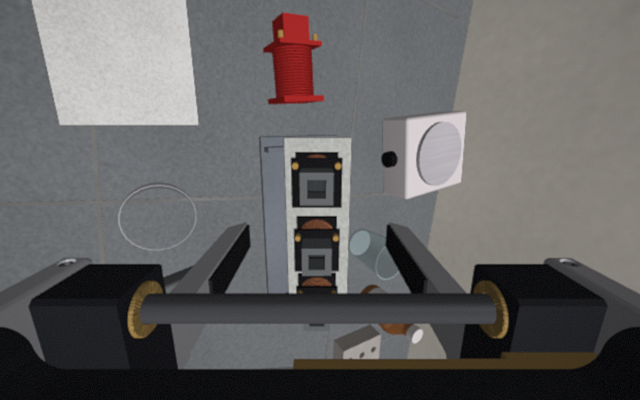

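Run:
```python
from h import *
f=cv2.imread("pics/w1.png");x0,y0,w,h=255,130,105,85;k=7
g=cv2.resize(f[y0:y0+h,x0:x0+w],None,fx=k,fy=k,interpolation=cv2.INTER_CUBIC)
for i in range(0,w,10): cv2.putText(g,str(x0+i),(i*k,8),0,.3,(0,255,255));cv2.line(g,(i*k,10),(i*k,14),(0,255,255))
for i in range(0,h,10): cv2.putText(g,str(y0+i),(0,i*k+4),0,.3,(0,255,255))
cv2.imwrite("pics/w1z.png",g)
for i in range(4):
    s=status.state(); print(s["t"],s["position"].round(1),s["ee_rot"].round(2))
```

```text
2.9 [467.5 246.4 273.2] [ 1.5011e+02 -1.0000e-02  9.6420e+01]
2.9 [467.5 246.4 273.2] [ 1.5011e+02 -1.0000e-02  9.6420e+01]
2.9 [467.5 246.4 273.2] [ 1.5011e+02 -1.0000e-02  9.6420e+01]
2.9 [467.5 246.4 273.2] [ 1.5011e+02 -1.0000e-02  9.6420e+01]
```

View pics/w1z.png

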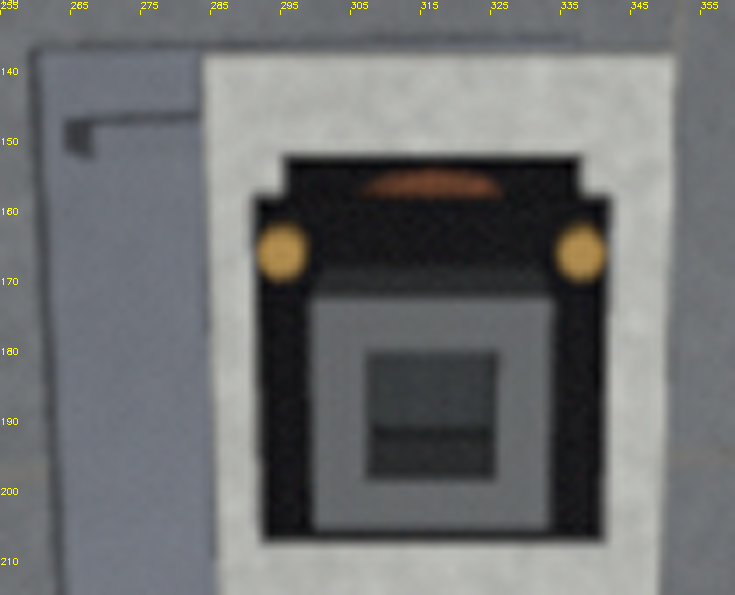

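Run:
```python
from h import *
c=cam("wrist"); s=status.state(); print(s["t"],s["position"].round(1),s["ee_rot"].round(2))
img=[(311,297),(555,297),(551,530),(313,530),(204,55),(673,55),(252,196),(611,196),(604,541),(263,543),(285,157),(580,157)]
uv=np.array([(255+(x+.5)/7-.5,130+(y+.5)/7-.5) for x,y in img])
# wrist image: right= +x face? image up = tool x = face +y ; beaker (+x) is on right
ob=np.array([(-20,20,116),(20,20,116),(20,-20,116),(-20,-20,116),(-52.5,55,0),(52.5,55,0),(-33,33,82),(33,33,82),(33,-33,82),(-33,-33,82),(-33,33,8),(33,33,8)],float)
K,R,t=KRT(c)
ok,rv,tv=cv2.solvePnP(ob,uv,K,None)
e=cv2.projectPoints(ob,rv,tv,K,None)[0].reshape(-1,2)-uv; print(e.round(1).tolist())
Rc=cv2.Rodrigues(rv)[0]; W=R.T@Rc; o=R.T@(tv.ravel()-t)
print("coil origin",o.round(1),"axes",W.round(3).tolist()); print("head",(o+116*W[:,2]).round(1))
print("angle from 30:",np.degrees(np.arccos(W[2,2])),"yaw y",np.degrees(np.arctan2(-W[0,1],W[1,1])),"yaw n",np.degrees(np.arctan2(-W[1,2],-W[0,2])))
F=frame(); print("expected origin", np.array([599.6,148.8,73])+105*F[:,1])
C=-R.T@t; p,Rt=pose(); print("cam in tool",Rt.inv().apply(C-p).round(1), Rt.as_matrix().T@R.T)
```

```text
2.95 [468.  244.6 273.8] [1.5022e+02 5.0000e-02 9.6310e+01]
[[0.2, 0.2], [-0.6, 0.2], [-0.5, -0.4], [0.5, -0.4], [-0.9, -0.1], [0.0, -0.1], [0.1, 0.1], [0.3, 0.2], [0.2, 0.2], [-0.3, -0.1], [0.0, 0.1], [0.8, 0.2]]
coil origin [582.9 258.1  65.1] axes [[0.861, -0.109, -0.497], [0.096, 0.994, -0.052], [0.5, -0.003, 0.866]]
head [525.1 252.1 165.6]
angle from 30: 30.006992733107033 yaw y 6.246805692361325 yaw n 5.930006652519009
expected origin [588.62451136 253.22479901  73.        ]
cam in tool [  76.4   -2.7 -201.2] [[ 4.59385293e-05 -9.66698665e-01 -2.55917349e-01]
 [ 9.99998805e-01 -3.51099357e-04  1.50574299e-03]
 [-1.54545215e-03 -2.55917112e-01  9.66697493e-01]]
```

Run:
```python
from h import *
for i in range(3):
    cam("wrist"); s=status.state(); print(s["t"],s["position"].round(1),s["ee_rot"].round(2))
F=frame(); n=F[:,2]; head=np.array([527.5,250.5,169.5])
R1=tool(-n,F[:,1]); p,R=np.array([470.6,242.2,276.7]),Ro.from_euler('xyz',[150.01,0,95.99],degrees=True)
plan(p,R,head+n*45,R1,8); p0,R0=pose(); plan(p0,R0,head+n*45,R1,8)
```

```text
3.0 [469.2 243.3 275.3] [1.5014e+02 6.0000e-02 9.6170e+01]
3.05 [470.2 242.4 276.4] [1.5005e+02 4.0000e-02 9.6060e+01]
3.1 [470.9 241.8 277.1] [1.4999e+02 2.0000e-02 9.5970e+01]
N 8 v cm [0.03, -0.05, 0.96] w [-0.0, 0.0, -0.0] |v|mm 9.6 deg 0.0
 path [[475.0, 243.0, 268.0], [484.0, 244.0, 251.0], [492.0, 246.0, 234.0], [501.0, 247.0, 217.0]] end [505.1 248.2 208.2] [150.01   0.    95.99]
N 8 v cm [0.03, -0.05, 0.96] w [0.0, 0.0001, -0.0] |v|mm 9.6 deg 0.0
 path [[475.0, 243.0, 269.0], [484.0, 244.0, 251.0], [492.0, 246.0, 234.0], [501.0, 247.0, 217.0]] end [505.4 247.8 208.6] [ 1.4999e+02 -1.0000e-02  9.5990e+01]
```

Emit:
play_rows(offset=[[0, 0, 1], [0, 0, 1], [0, 0, 1], [0, 0, 1], [0, 0, 1], [0, 0, 1], [0, 0, 0.9], [0, 0, 0.8], [0, 0, 0], [0, 0, 0]], delta_rot=[[0, 0, 0], [0, 0, 0], [0, 0, 0], [0, 0, 0], [0, 0, 0], [0, 0, 0], [0, 0, 0], [0, 0, 0], [0, 0, 0], [0, 0, 0]], fingers=[0, 0, 0, 0, 0, 0, 0, 0, 0, 0])

```text
t: 4.35
position: [509.0, 246.1, 210.2]
ee_rot: [150.0, 0.0, 96.0]
force: [0.0, 0.2, 0.6]
finger_gap: 0.998
```

Run:
```python
from h import *
import pickle
c=cam("wrist","pics/w2.png"); pickle.dump(c,open("w2.pkl","wb")); f=c["frame"]; s=status.state(); print(s["t"],s["position"].round(1),s["ee_rot"].round(2))
x0,y0,w,h=240,130,155,140;k=5
g=cv2.resize(f[y0:y0+h,x0:x0+w],None,fx=k,fy=k,interpolation=cv2.INTER_CUBIC)[:600]
cv2.imwrite("pics/w2z.png",g)
```

```text
4.4 [509.  246.2 210.4] [1.4997e+02 2.0000e-02 9.5990e+01]
```

View pics/w2z.png

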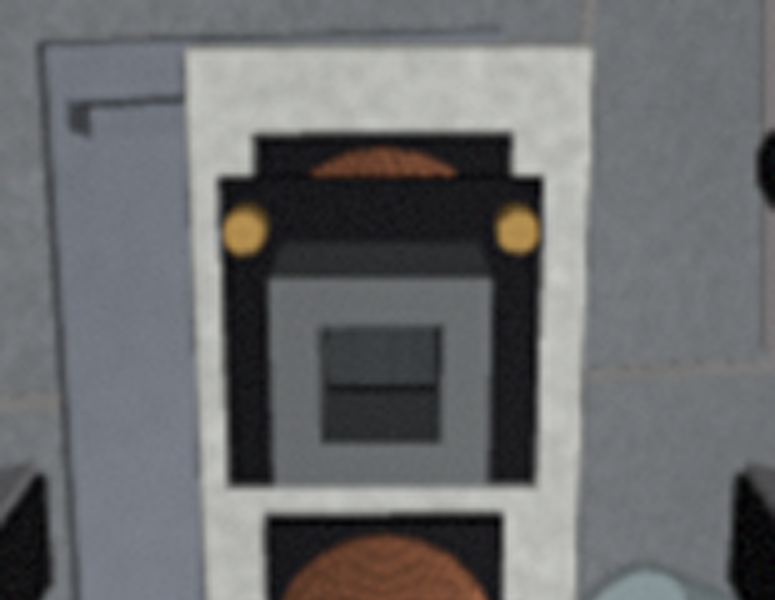

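Run:
```python
from h import *
import pickle
c=pickle.load(open("w2.pkl","rb"))
img=[(269,278),(492,279),(185,47),(592,47),(219,178),(543,178),(535,486),(228,486),(255,134),(512,134)]
uv=np.array([(240+(x+.5)/5-.5,130+(y+.5)/5-.5) for x,y in img])
ob=np.array([(-20,20,116),(20,20,116),(-52.5,55,0),(52.5,55,0),(-33,33,82),(33,33,82),(33,-33,82),(-33,-33,82),(-33,33,8),(33,33,8)],float)
K,R,t=KRT(c)
ok,rv,tv=cv2.solvePnP(ob,uv,K,None)
e=cv2.projectPoints(ob,rv,tv,K,None)[0].reshape(-1,2)-uv; print(e.round(1).tolist())
W=R.T@cv2.Rodrigues(rv)[0]; o=R.T@(tv.ravel()-t); head=o+116*W[:,2]
print("origin",o.round(1),"head",head.round(1),"tilt",np.degrees(np.arccos(W[2,2])),"yaw",np.degrees(np.arctan2(-W[0,1],W[1,1])),np.degrees(np.arctan2(-W[1,2],-W[0,2])))
p,Rt=pose(); print("head in tool",Rt.inv().apply(head-p).round(1),"flange82",Rt.inv().apply(o+82*W[:,2]-p).round(1))
print("axis in tool",Rt.inv().apply(W[:,2]).round(3),"x in tool",Rt.inv().apply(W[:,0]).round(3))
```

```text
[[0.1, -0.0], [-0.5, -0.1], [-0.9, -0.3], [-0.1, -0.2], [0.1, 0.1], [0.3, 0.3], [0.1, -0.2], [0.1, -0.4], [0.1, 0.3], [0.7, 0.4]]
origin [586.8 254.7  68.7] head [528.5 248.5 168.7] tilt 30.38328369977198 yaw 5.900558346030961 6.11384491827649
head in tool [ 0.3 -3.9 45.8] flange82 [ 0.4 -3.7 79.8]
axis in tool [-0.001 -0.006 -1.   ] x in tool [-0.003  1.    -0.006]
```

Emit:
play_rows(offset=[[0, -0.2, 0.8], [0, -0.18, 0.8], [0, 0, 0.8], [0, 0, 0.8], [0, 0, 0.8], [0, 0, 0.8], [0, 0, 0.5], [0, 0, 0.2], [0, 0, 0], [0, 0, 0]], delta_rot=[[0, 0, 0], [0, 0, 0], [0, 0, 0], [0, 0, 0], [0, 0, 0], [0, 0, 0], [0, 0, 0], [0, 0, 0], [0, 0, 0], [0, 0, 0]], fingers=[0, 0, 0, 0, 0, 0, 0, 0, 0, 0])

```text
t: 5.65
position: [533.1, 248.6, 160.7]
ee_rot: [150.0, 0.0, 96.0]
force: [0.4, 0.0, -0.5]
finger_gap: 0.998
```

Run:
```python
from h import *
c=cam("wrist","pics/w3.png"); s=status.state(); print(s["t"],s["position"].round(1),s["ee_rot"].round(2),s["force"].round(1),s["joints"].round(1))
c=cam("scene");cv2.imwrite("pics/s3.png",cv2.resize(c["frame"][110:230,290:450],(800,600),interpolation=cv2.INTER_CUBIC))
```

```text
5.7 [533.1 248.6 160.7] [1.4998e+02 2.0000e-02 9.5990e+01] [ 0.3 -0.5 -0.7] [ 16.8 -10.2 121.   -8.4  39.9  15.8]
```

View pics/w3.png

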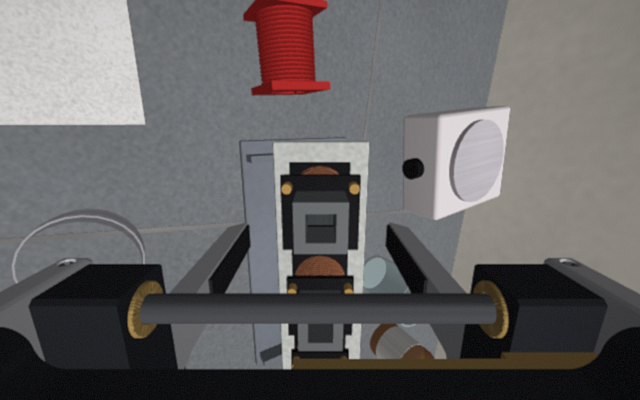

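View pics/s3.png

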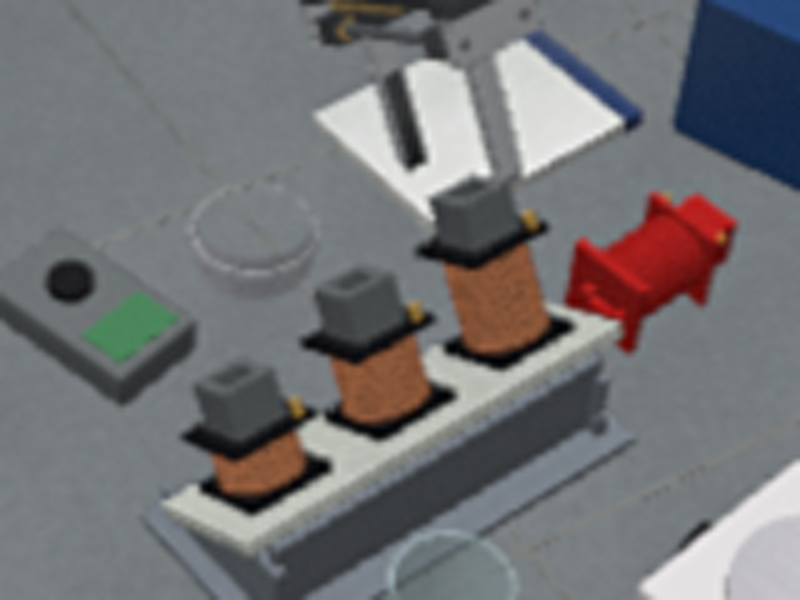

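The two views show the tips still short of the head, which disagrees with the reported TCP position. I'll retake them and project the TCP into the scene view before moving.

Run:
```python
from h import *
S=cam("scene"); p,Rt=pose(); n=-Rt.as_matrix()[:,2]; y=Rt.as_matrix()[:,1]
tips=[p-17*n+47*y,p-17*n-47*y,p]
print("tips,tcp px",proj(S,tips).round(1).tolist())
print("head px",proj(S,[528.5,248.5,168.7]).round(1), "seen ~(384.7,147.3)")
cv2.imwrite("pics/s4.png",cv2.resize(S["frame"][110:230,290:450],(800,600),interpolation=cv2.INTER_CUBIC))
W=cam("wrist","pics/w4.png"); print("in wrist tips,tcp,head",proj(W,tips+[[528.5,248.5,168.7]]).round(0).tolist()); print(status.state()["t"])
```

```text
tips,tcp px [[393.7, 157.4], [376.7, 153.4], [383.7, 150.8]]
head px [[383.2 148.2]] seen ~(384.7,147.3)
in wrist tips,tcp,head [[377.0, 217.0], [263.0, 217.0], [320.0, 224.0], [320.0, 228.0]]
5.85
```

View pics/s4.png

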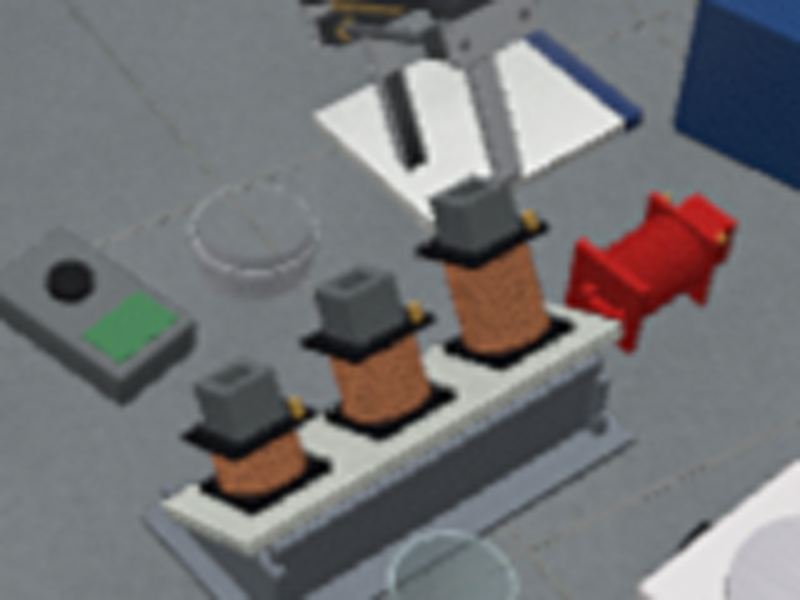

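View pics/w4.png

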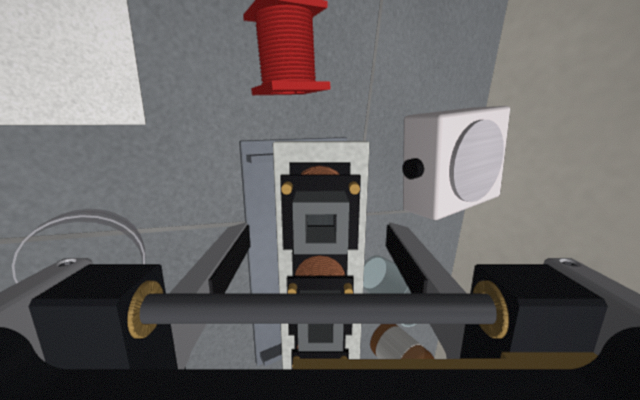

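Run:
```python
from h import *
S=cam("scene")
p=np.array([191.3,-621.1,183.1]);a=np.radians(17.12);y=np.array([np.sin(a),-np.cos(a),0])
for nm,dz in [("tips",-17),("tcp",0),("grasp+42",25),("body",80)]: print(nm,proj(S,[p+[0,0,dz]+47*y,p+[0,0,dz]-47*y]).round(1).tolist())
f=cv2.imread("pics/scene0.png")[110:200,30:130]
cv2.imwrite("pics/g0.png",cv2.resize(f,None,fx=6,fy=6,interpolation=cv2.INTER_CUBIC))
```

```text
tips [[85.4, 188.9], [111.6, 172.9]]
tcp [[83.3, 185.3], [109.8, 169.3]]
grasp+42 [[80.2, 180.0], [107.0, 163.9]]
body [[73.0, 167.8], [100.8, 151.6]]
```

View pics/g0.png

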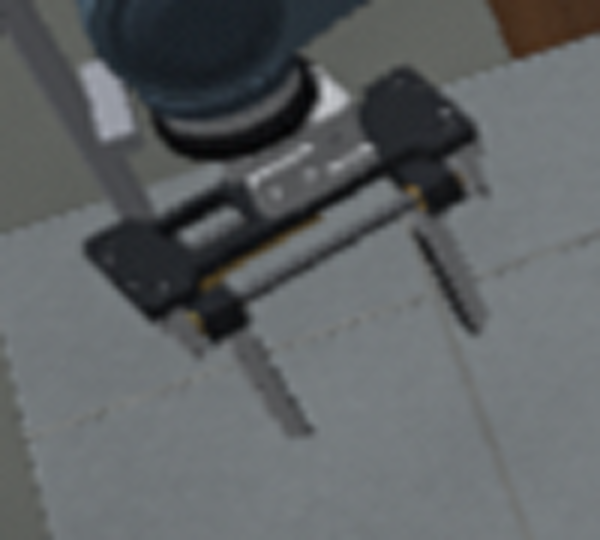

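The reported tip position and the pictures disagree by about 40 mm, in this view and in the very first scene frame. A safe test is to close here. If the fingers stop at about 40 mm they have the head; if they shut fully, the tips are short of it.

Emit:
play_rows(offset=[[0, 0, 0], [0, 0, 0], [0, 0, 0], [0, 0, 0], [0, 0, 0], [0, 0, 0], [0, 0, 0], [0, 0, 0], [0, 0, 0], [0, 0, 0]], delta_rot=[[0, 0, 0], [0, 0, 0], [0, 0, 0], [0, 0, 0], [0, 0, 0], [0, 0, 0], [0, 0, 0], [0, 0, 0], [0, 0, 0], [0, 0, 0]], fingers=[255, 255, 255, 255, 255, 255, 255, 255, 255, 255])

```text
t: 7.15
position: [532.9, 248.6, 160.3]
ee_rot: [150.0, 0.0, 96.0]
force: [0.3, -0.5, 0.5]
finger_gap: 0.007
```

Run:
```python
from h import *
S=cam("scene"); cv2.imwrite("pics/s5.png",cv2.resize(S["frame"][110:230,290:450],(800,600),interpolation=cv2.INTER_CUBIC))
W=cam("wrist","pics/w5.png"); s=status.state(); print(s["t"],s["position"].round(1),s["finger_gap"],s["force"].round(1))
```

```text
7.25 [532.9 248.6 160.3] 0.0009312409218420132 [-0.6  0.2 -0.9]
```

View pics/s5.png

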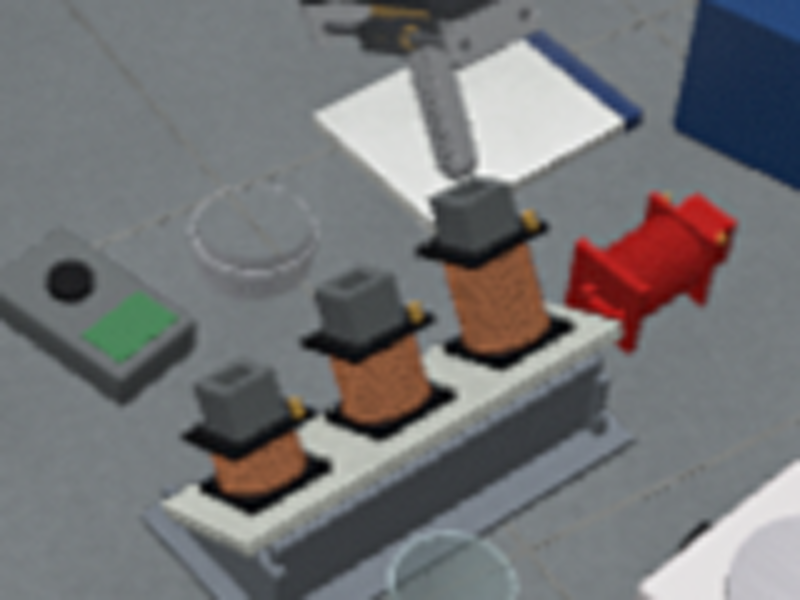

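View pics/w5.png

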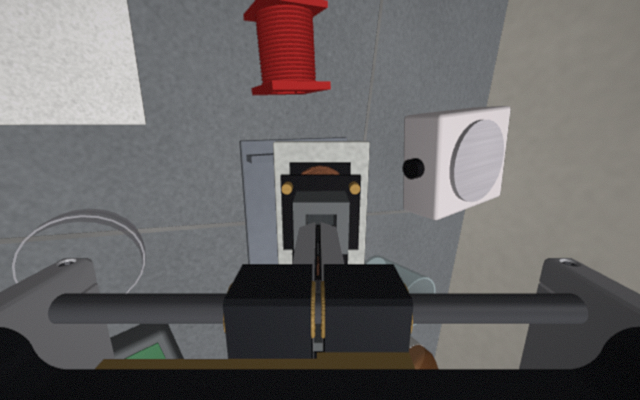

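Run:
```python
from h import *
S=cam("scene");W=cam("wrist");p,Rt=pose()
for v in (230,235,240):
    q,e=tri([S,W],[(381.2,145),(318,v)]); print(v,q.round(1),np.round(e,1),"tool",Rt.inv().apply(q-p).round(1))
print("head in tool",Rt.inv().apply(np.array([528.5,248.5,168.7])-p).round(1))
for z in (-30,-25,-20,-15,17): print(z,proj(S,p+Rt.apply([0,0,z])).round(1),proj(W,p+Rt.apply([0,0,z])).round(1),proj(W,p+Rt.apply([8,0,z])).round(1),proj(W,p+Rt.apply([-8,0,z])).round(1))
```

```text
230 [520.1 248.3 176.6] [2.4 2.4] tool [  1.1  -3.  -20.5]
235 [520.5 246.2 178. ] [1. 1.] tool [ -1.   -2.1 -21.6]
240 [520.8 244.2 179.4] [0.4 0.4] tool [ -3.1  -1.3 -22.8]
head in tool [ 0.4  0.3 -9.5]
-30 [[381.5 142.7]] [[320.3 239.7]] [[320.3 228.4]] [[320.3 250.7]]
-25 [[381.9 144.1]] [[320.2 236.7]] [[320.3 225.7]] [[320.2 247.5]]
-20 [[382.2 145.4]] [[320.2 233.9]] [[320.2 223.1]] [[320.2 244.5]]
-15 [[382.6 146.8]] [[320.1 231.2]] [[320.1 220.7]] [[320.1 241.6]]
17 [[384.9 155.4]] [[319.8 216.7]] [[319.8 207.5]] [[319.8 225.8]]
```

Emit:
play_rows(offset=[[0, 0, 0], [0, 0, 0], [0, 0, 0], [0, 0, 0], [0, 0, 0], [0, 0, 0], [0, 0, 0.2], [0, 0, 0.2], [0, 0, 0.2], [0, 0, 0.1]], delta_rot=[[0, 0, 0], [0, 0, 0], [0, 0, 0], [0, 0, 0], [0, 0, 0], [0, 0, 0], [0, 0, 0], [0, 0, 0], [0, 0, 0], [0, 0, 0]], fingers=[0, 0, 0, 0, 0, 0, 0, 0, 0, 0])

```text
t: 8.6
position: [536.4, 248.9, 154.0]
ee_rot: [150.0, 0.0, 96.0]
force: [0.3, 0.1, 0.2]
finger_gap: 0.997
```

Emit:
play_rows(offset=[[0, 0, 0.5], [0, 0, 0.5], [0, 0, 0.5], [0, 0, 0.5], [0, 0, 0.4], [0, 0, 0.3], [0, 0, 0.2], [0, 0, 0.1], [0, 0, 0], [0, 0, 0]], delta_rot=[[0, 0, 0], [0, 0, 0], [0, 0, 0], [0, 0, 0], [0, 0, 0], [0, 0, 0], [0, 0, 0], [0, 0, 0], [0, 0, 0], [0, 0, 0]], fingers=[0, 0, 0, 0, 0, 0, 0, 0, 0, 0])

```text
t: 9.85
position: [551.4, 250.5, 128.4]
ee_rot: [150.0, 0.0, 96.0]
force: [-1.2, 0.5, -0.2]
finger_gap: 1.005
```

Run:
```python
from h import *
S=cam("scene"); cv2.imwrite("pics/s6.png",cv2.resize(S["frame"][110:230,290:450],(800,600),interpolation=cv2.INTER_CUBIC))
W=cam("wrist","pics/w6.png"); s=status.state(); print(s["t"],s["position"].round(1),s["finger_gap"],s["force"].round(1))
```

```text
9.95 [551.4 250.5 128.4] 1.0013714332740533 [0.5 0.1 0.1]
```

View pics/s6.png

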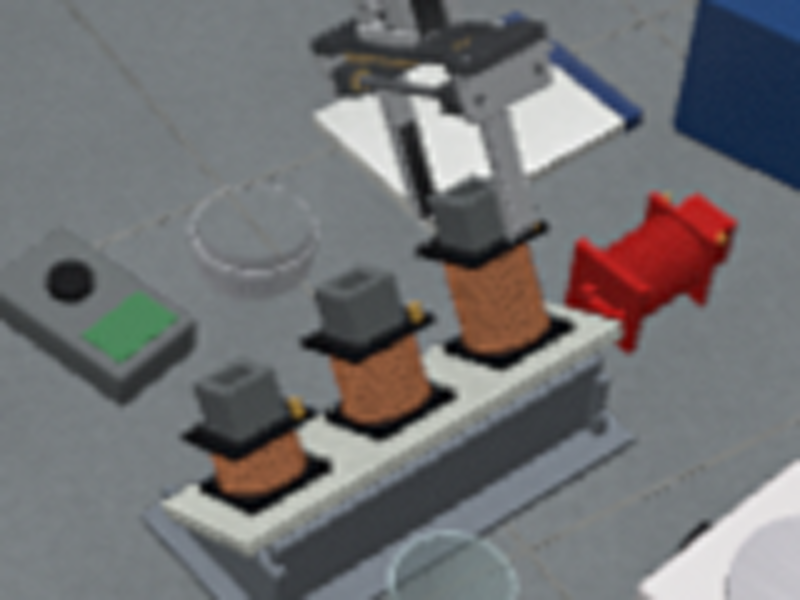

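View pics/w6.png

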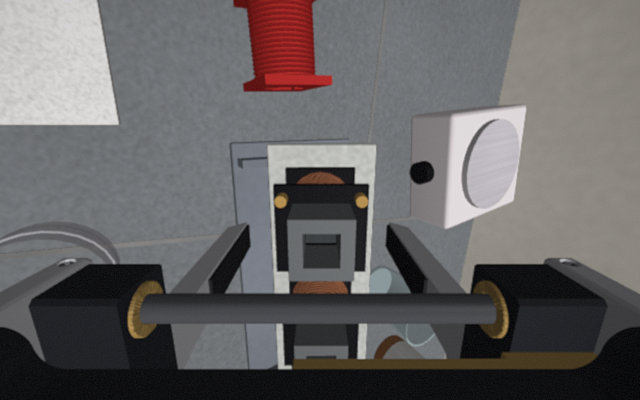

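Emit:
play_rows(offset=[[0, 0, 0], [0, 0, 0], [0, 0, 0], [0, 0, 0], [0, 0, 0], [0, 0, 0], [0, 0, 0], [0, 0, 0], [0, 0, 0], [0, 0, 0]], delta_rot=[[0, 0, 0], [0, 0, 0], [0, 0, 0], [0, 0, 0], [0, 0, 0], [0, 0, 0], [0, 0, 0], [0, 0, 0], [0, 0, 0], [0, 0, 0]], fingers=[255, 255, 255, 255, 255, 255, 255, 255, 255, 255])

```text
t: 11.2
position: [552.7, 250.7, 129.6]
ee_rot: [149.8, -0.0, 96.0]
force: [6.0, 0.8, -1.1]
finger_gap: 0.424
```

Run:
```python
from h import *
s=status.state(); p,R=pose(); print(s["t"],p.round(1),s["finger_gap"]*94,"tool F",R.inv().apply(s["force"]).round(1),"T",R.inv().apply(s["ft_torque"]).round(2))
```

```text
11.2 [552.7 250.7 129.6] 39.88655855759786 tool F [0.2 4.7 4. ] T [-0.96 -0.04 -0.  ]
```

Emit:
play_rows(offset=[[0, 0, -0.2], [0, 0, -0.2], [0, 0, -0.2], [0, 0, 0], [0, 0, 0], [0, 0, 0], [0, 0, 0], [0, 0, 0], [0, 0, 0], [0, 0, 0]], delta_rot=[[0, 0, 0], [0, 0, 0], [0, 0, 0], [0, 0, 0], [0, 0, -0.05], [0, 0, -0.05], [0, 0, -0.05], [0, 0, -0.05], [0, 0, -0.05], [0, 0, 0]], fingers=[255, 255, 255, 255, 255, 255, 255, 255, 255, 255])

```text
t: 12.45
position: [550.5, 249.8, 133.1]
ee_rot: [150.5, 7.2, 108.4]
force: [23.5, 2.3, -17.5]
finger_gap: 0.424
```

```bash
cat > st.py <<'E'
from h import *
s=status.state(); p,R=pose(); n=frame()[:,2]
print(s["t"],p.round(1),s["ee_rot"].round(1),"gap",round(s["finger_gap"]*94,1),"raised",round((p-np.array([552.7,250.7,129.6]))@n,1),"F.n",round(s["force"]@n,1),"tool F",R.inv().apply(s["force"]).round(1),"T",R.inv().apply(s["ft_torque"]).round(2))
F=frame(); x=R.as_matrix()[:,0]; print("turned rad",round(np.arctan2(-(x@F[:,0]),x@F[:,1]),3))
E
python3 st.py
```

```text
12.45 [550.5 249.8 133.1] [150.5   7.2 108.4] gap 39.8 raised 4.2 F.n -26.9 tool F [-3.  11.2 27. ] T [-2.38 -0.75  0.05]
turned rad 0.25
```

Emit:
play_rows(offset=[[0, 0.1, 0.15], [0, 0, 0], [0, 0, 0], [0, 0, 0], [0, 0, 0], [0, 0, 0], [0, 0, 0], [0, 0, 0], [0, 0, 0], [0, 0, 0]], delta_rot=[[0, 0, 0], [0, 0, -0.04], [0, 0, -0.04], [0, 0, -0.04], [0, 0, -0.04], [0, 0, -0.04], [0, 0, 0], [0, 0, 0], [0, 0, 0], [0, 0, 0]], fingers=[255, 255, 255, 255, 255, 255, 255, 255, 255, 255])

```text
t: 13.7
position: [550.8, 250.4, 132.9]
ee_rot: [152.4, 12.6, 118.7]
force: [8.2, 0.6, -4.5]
finger_gap: 0.424
```

```bash
python3 st.py
```

```text
13.7 [550.8 250.4 132.9] [152.4  12.6 118.7] gap 39.9 raised 3.9 F.n -8.1 tool F [-2.3  4.3  8.1] T [-0.81 -0.61  0.01]
turned rad 0.45
```

Emit:
play_rows(offset=[[0, 0, -0.05], [0, 0, 0], [0, 0, 0], [0, 0, 0], [0, 0, 0], [0, 0, 0], [0, 0, 0], [0, 0, 0], [0, 0, 0], [0, 0, 0]], delta_rot=[[0, 0, 0], [0, 0, -0.03], [0, 0, -0.03], [0, 0, -0.03], [0, 0, -0.03], [0, 0, -0.03], [0, 0, 0], [0, 0, 0], [0, 0, 0], [0, 0, 0]], fingers=[255, 255, 255, 255, 255, 255, 255, 255, 255, 255])

```text
t: 14.95
position: [550.5, 250.5, 133.0]
ee_rot: [154.4, 16.5, 126.6]
force: [10.2, 0.6, -6.5]
finger_gap: 0.43
```

```bash
python3 st.py
```

```text
14.95 [550.5 250.5 133. ] [154.4  16.5 126.6] gap 40.4 raised 4.1 F.n -10.7 tool F [-3.5  4.3 10.7] T [-0.99 -0.65  0.05]
turned rad 0.6
```

Still on the stop, with a 7 N pull beyond the weight. I'll keep turning.

Emit:
play_rows(offset=[[0, 0, -0.03], [0, 0, 0], [0, 0, 0], [0, 0, 0], [0, 0, 0], [0, 0, 0], [0, 0, 0], [0, 0, 0], [0, 0, 0], [0, 0, 0]], delta_rot=[[0, 0, 0], [0, 0, -0.03], [0, 0, -0.03], [0, 0, -0.03], [0, 0, -0.03], [0, 0, -0.03], [0, 0, 0], [0, 0, 0], [0, 0, 0], [0, 0, 0]], fingers=[255, 255, 255, 255, 255, 255, 255, 255, 255, 255])

```text
t: 16.2
position: [550.0, 250.7, 133.4]
ee_rot: [157.0, 20.0, 134.9]
force: [6.7, 1.7, -4.8]
finger_gap: 0.425
```

```bash
python3 st.py
```

```text
16.2 [550.  250.7 133.4] [157.   20.  134.9] gap 40.0 raised 4.6 F.n -7.6 tool F [-1.7  3.3  7.6] T [-0.71 -0.48  0.01]
turned rad 0.75
```

The rise grew and the pull fell, so it may be entering the slot. I'll test with a bit more pull.

Emit:
play_rows(offset=[[0, 0, -0.05], [0, 0, -0.05], [0, 0, 0], [0, 0, 0], [0, 0, 0], [0, 0, 0], [0, 0, 0], [0, 0, 0], [0, 0, 0], [0, 0, 0]], delta_rot=[[0, 0, 0], [0, 0, 0], [0, 0, 0], [0, 0, 0], [0, 0, 0], [0, 0, 0], [0, 0, 0], [0, 0, 0], [0, 0, 0], [0, 0, 0]], fingers=[255, 255, 255, 255, 255, 255, 255, 255, 255, 255])

```text
t: 17.45
position: [549.5, 250.6, 134.3]
ee_rot: [157.0, 20.0, 134.9]
force: [6.6, 1.3, -3.2]
finger_gap: 0.424
```

```bash
python3 st.py
```

```text
17.45 [549.5 250.6 134.3] [157.   20.  134.9] gap 39.9 raised 5.6 F.n -6.1 tool F [-2.4  3.5  6.1] T [-0.75 -0.47  0.01]
turned rad 0.75
```

Free: it rose the whole extra millimetre with the force falling. I'll turn slightly more to centre it, then draw.

Emit:
play_rows(offset=[[0, 0, 0], [0, 0, 0], [0, 0, -0.1], [0, 0, -0.1], [0, 0, -0.2], [0, 0, -0.2], [0, 0, -0.2], [0, 0, -0.2], [0, 0, 0], [0, 0, 0]], delta_rot=[[0, 0, -0.02], [0, 0, -0.02], [0, 0, 0], [0, 0, 0], [0, 0, 0], [0, 0, 0], [0, 0, 0], [0, 0, 0], [0, 0, 0], [0, 0, 0]], fingers=[255, 255, 255, 255, 255, 255, 255, 255, 255, 255])

```text
t: 18.7
position: [544.4, 250.1, 143.0]
ee_rot: [157.9, 20.8, 137.1]
force: [4.9, 0.1, -2.2]
finger_gap: 0.423
```

```bash
python3 st.py
```

```text
18.7 [544.4 250.1 143. ] [157.9  20.8 137.1] gap 39.8 raised 15.7 F.n -4.4 tool F [-2.5  1.9  4.4] T [-0.62 -0.48  0.04]
turned rad 0.79
```

Force is near the coil's weight alone. Next I'll draw to about 45 mm and pause there.

Emit:
play_rows(offset=[[0, 0, -0.4], [0, 0, -0.4], [0, 0, -0.4], [0, 0, -0.4], [0, 0, -0.4], [0, 0, -0.4], [0, 0, -0.4], [0, 0, -0.2], [0, 0, 0], [0, 0, 0]], delta_rot=[[0, 0, 0], [0, 0, 0], [0, 0, 0], [0, 0, 0], [0, 0, 0], [0, 0, 0], [0, 0, 0], [0, 0, 0], [0, 0, 0], [0, 0, 0]], fingers=[255, 255, 255, 255, 255, 255, 255, 255, 255, 255])

```text
t: 19.95
position: [528.8, 248.2, 168.6]
ee_rot: [158.0, 20.8, 137.2]
force: [0.8, -2.7, -3.2]
finger_gap: 0.422
```

Run:
```python
exec(open("st.py").read())
S=cam("scene"); cv2.imwrite("pics/s7.png",cv2.resize(S["frame"][90:210,290:450],(800,600),interpolation=cv2.INTER_CUBIC))
```

```text
19.95 [528.8 248.2 168.6] [158.   20.8 137.2] gap 39.7 raised 45.8 F.n -3.1 tool F [-1.1 -2.7  3.1] T [ 0.56 -0.37  0.01]
turned rad 0.79
```

View pics/s7.png

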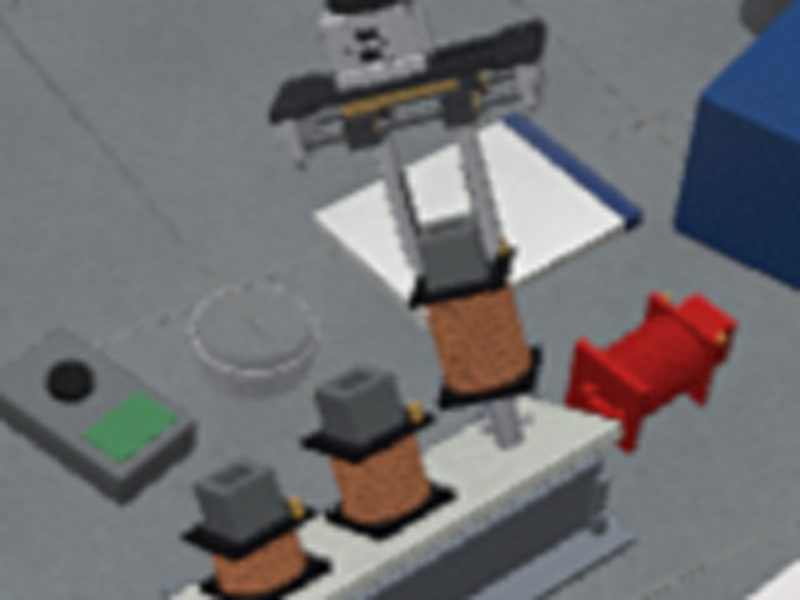

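Clear view: the coil is 46 mm up the post, in line with it, and the other coils haven't moved. I'll draw it fully off and plan the carry.

Emit:
play_rows(offset=[[0, 0, -0.4], [0, 0, -0.6], [0, 0, -0.8], [0, 0, -0.8], [0, 0, -0.8], [0, 0, -0.8], [0, 0, -0.8], [0, 0, -0.8], [0, 0, -0.6], [0, 0, 0]], delta_rot=[[0, 0, 0], [0, 0, 0], [0, 0, 0], [0, 0, 0], [0, 0, 0], [0, 0, 0], [0, 0, 0], [0, 0, 0], [0, 0, 0], [0, 0, 0]], fingers=[255, 255, 255, 255, 255, 255, 255, 255, 255, 255])

```text
t: 21.25
position: [497.5, 245.2, 225.0]
ee_rot: [157.9, 20.8, 137.1]
force: [-0.3, 0.3, -4.5]
finger_gap: 0.423
```

Run:
```python
exec(open("st.py").read())
p0,R0=pose()
Rd=lambda a:tool(np.array([0,0,-1.]),np.array([np.cos(np.radians(a)),np.sin(np.radians(a)),0]))
p,R=plan(p0,R0,[480,220,340],Rd(135),10)
p,R=plan(p,R,[540,-110,340],Rd(122),10)
p,R=plan(p,R,[560.1,-251.2,230],Rd(120),10)
```

```text
21.25 [497.5 245.2 225. ] [157.9  20.8 137.1] gap 39.8 raised 110.4 F.n -3.8 tool F [ 2.  -1.5  3.8] T [ 0.32  0.35 -0.01]
turned rad 0.79
N 10 v cm [-0.27, -0.06, -1.17] w [0.0389, 0.0352, 0.0107] |v|mm 12.0 deg 3.1
 path [[493.0, 242.0, 236.0], [486.0, 237.0, 258.0], [482.0, 232.0, 281.0], [479.0, 227.0, 305.0], [479.0, 222.0, 328.0]] end [480.1 219.9 340. ] [1.8000e+02 1.0000e-02 1.3498e+02]
N 10 v cm [-2.94, -1.62, 0.0] w [0.0, 0.0, 0.0227] |v|mm 33.6 deg 1.3
 path [[489.0, 188.0, 340.0], [506.0, 123.0, 340.0], [519.0, 57.0, 340.0], [530.0, -10.0, 340.0], [537.0, -76.0, 340.0]] end [ 539.9 -109.7  340.1] [1.8000e+02 1.0000e-02 1.2198e+02]
N 10 v cm [-1.32, -0.56, 1.1] w [0.0, 0.0, 0.0035] |v|mm 18.1 deg 0.2
 path [[542.0, -124.0, 329.0], [546.0, -152.0, 307.0], [551.0, -181.0, 285.0], [555.0, -209.0, 263.0], [558.0, -237.0, 241.0]] end [ 560.  -251.7  230.1] [1.8000e+02 1.0000e-02 1.1997e+02]
```

Emit:
play_rows(offset=[[-0.27, -0.06, -1.17], [-0.27, -0.06, -1.17], [-0.27, -0.06, -1.17], [-0.27, -0.06, -1.17], [-0.27, -0.06, -1.17], [-0.27, -0.06, -1.17], [-0.27, -0.06, -1.17], [-0.27, -0.06, -1.17], [-0.27, -0.06, -1.17], [-0.27, -0.06, -1.17]], delta_rot=[[0.0389, 0.0352, 0.0107], [0.0389, 0.0352, 0.0107], [0.0389, 0.0352, 0.0107], [0.0389, 0.0352, 0.0107], [0.0389, 0.0352, 0.0107], [0.0389, 0.0352, 0.0107], [0.0389, 0.0352, 0.0107], [0.0389, 0.0352, 0.0107], [0.0389, 0.0352, 0.0107], [0.0389, 0.0352, 0.0107]], fingers=[255, 255, 255, 255, 255, 255, 255, 255, 255, 255])

```text
t: 22.5
position: [480.7, 219.7, 339.6]
ee_rot: [-179.9, -0.0, 135.0]
force: [0.5, -0.4, -4.2]
finger_gap: 0.423
```

Emit:
play_rows(offset=[[-1.5, -0.8, 0], [-2.94, -1.62, 0], [-2.94, -1.62, 0], [-2.94, -1.62, 0], [-2.94, -1.62, 0], [-2.94, -1.62, 0], [-2.94, -1.62, 0], [-2.94, -1.62, 0], [-2.94, -1.62, 0], [-2.94, -1.62, 0]], delta_rot=[[0, 0, 0.0227], [0, 0, 0.0227], [0, 0, 0.0227], [0, 0, 0.0227], [0, 0, 0.0227], [0, 0, 0.0227], [0, 0, 0.0227], [0, 0, 0.0227], [0, 0, 0.0227], [0, 0, 0.0227]], fingers=[255, 255, 255, 255, 255, 255, 255, 255, 255, 255])

```text
t: 23.75
position: [535.0, -95.8, 338.5]
ee_rot: [-179.9, 0.0, 121.9]
force: [0.5, 0.6, -3.5]
finger_gap: 0.42
```

Run:
```python
exec(open("st.py").read())
Rd=lambda a:tool(np.array([0,0,-1.]),np.array([np.cos(np.radians(a)),np.sin(np.radians(a)),0]))
plan(p,R,[560.1,-251.2,200],Rd(120),9)
```

```text
23.75 [535.  -95.8 338.5] [-179.9    0.   121.9] gap 39.5 raised 207.8 F.n -3.3 tool F [0.3 0.8 3.5] T [-0.16 -0.07 -0.07]
turned rad 0.398
N 9 v cm [-1.62, -0.65, 1.54] w [-0.0001, 0.0001, 0.0036] |v|mm 23.3 deg 0.2
 path [[538.0, -113.0, 323.0], [544.0, -147.0, 292.0], [550.0, -182.0, 262.0], [555.0, -216.0, 231.0], [560.0, -251.0, 200.0]] end [ 560. -251.  200.] [-179.99   -0.    120.01]
```

Emit:
play_rows(offset=[[-1.62, -0.65, 1.54], [-1.62, -0.65, 1.54], [-1.62, -0.65, 1.54], [-1.62, -0.65, 1.54], [-1.62, -0.65, 1.54], [-1.62, -0.65, 1.54], [-1.62, -0.65, 1.54], [-1.62, -0.65, 1.54], [-1.62, -0.65, 1.54], [0, 0, 0]], delta_rot=[[0, 0, 0.0036], [0, 0, 0.0036], [0, 0, 0.0036], [0, 0, 0.0036], [0, 0, 0.0036], [0, 0, 0.0036], [0, 0, 0.0036], [0, 0, 0.0036], [0, 0, 0.0036], [0, 0, 0]], fingers=[255, 255, 255, 255, 255, 255, 255, 255, 255, 255])

```text
t: 25.0
position: [559.8, -249.6, 198.7]
ee_rot: [-179.9, -0.2, 120.0]
force: [-0.2, 0.2, -4.0]
finger_gap: 0.425
```

Emit:
play_rows(offset=[[0, 0, 0.5], [0, 0, 0.8], [0, 0, 0.8], [0, 0, 0.8], [0, 0, 0.6], [0, 0, 0.5], [0, 0, 0.3], [0, 0, 0.2], [0, 0, 0], [0, 0, 0]], delta_rot=[[0, 0, 0], [0, 0, 0], [0, 0, 0], [0, 0, 0], [0, 0, 0], [0, 0, 0], [0, 0, 0], [0, 0, 0], [0, 0, 0], [0, 0, 0]], fingers=[255, 255, 255, 255, 255, 255, 255, 255, 255, 255])

```text
t: 26.25
position: [560.7, -249.0, 156.1]
ee_rot: [-180.0, 0.0, 120.1]
force: [-0.1, 0.5, -3.4]
finger_gap: 0.424
```

Run:
```python
exec(open("st.py").read())
S=cam("scene"); cv2.imwrite("pics/s8.png",cv2.resize(S["frame"][150:270,200:360],(800,600),interpolation=cv2.INTER_CUBIC))
T=cam("top"); cv2.imwrite("pics/t8.png",cv2.resize(T["frame"][150:270,290:450],(800,600),interpolation=cv2.INTER_CUBIC))
for z in (66,76,86): print(z,proj(S,[p[0],p[1],z]))
print(proj(S,[560.1,-251.2,66]))
```

```text
26.25 [ 560.7 -249.   156.1] [-180.     0.   120.1] gap 39.9 raised 45.1 F.n -2.9 tool F [0.5 0.1 3.4] T [-0.07 -0.01 -0.08]
turned rad 0.37
66 [[255.61222334 233.18536591]]
76 [[255.25507598 231.33724791]]
86 [[254.89429204 229.47031191]]
[[254.90892718 233.31791682]]
```

View pics/s8.png

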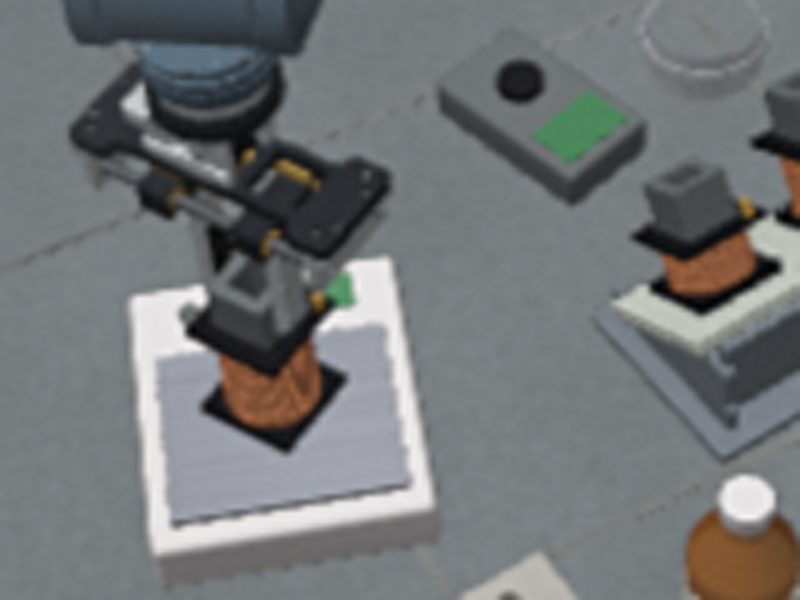

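View pics/t8.png

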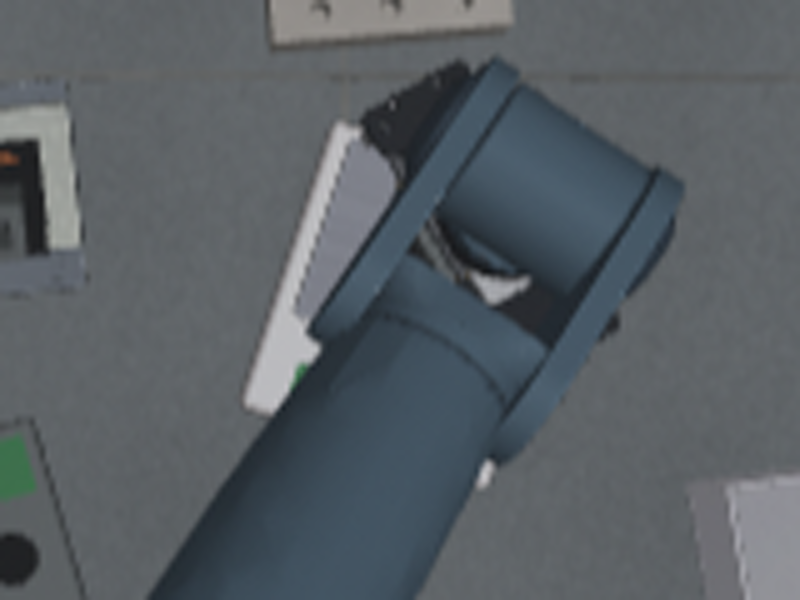

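Emit:
play_rows(offset=[[0, 0, 0.3], [0, 0, 0.3], [0, 0, 0.3], [0, 0, 0.2], [0, 0, 0.1], [0, 0, 0.1], [0, 0, 0.1], [0, 0, 0.1], [0, 0, 0], [0, 0, 0]], delta_rot=[[0, 0, 0], [0, 0, 0], [0, 0, 0], [0, 0, 0], [0, 0, 0], [0, 0, 0], [0, 0, 0], [0, 0, 0], [0, 0, 0], [0, 0, 0]], fingers=[255, 255, 255, 255, 255, 255, 255, 255, 255, 255])

```text
t: 27.6
position: [560.6, -249.0, 140.9]
ee_rot: [-179.9, -0.0, 120.1]
force: [0.5, 0.8, -4.0]
finger_gap: 0.424
```

Emit:
play_rows(offset=[[0, 0, 0.05], [0, 0, 0.05], [0, 0, 0.05], [0, 0, 0.05], [0, 0, 0.05], [0, 0, 0.05], [0, 0, 0], [0, 0, 0], [0, 0, 0], [0, 0, 0]], delta_rot=[[0, 0, 0], [0, 0, 0], [0, 0, 0], [0, 0, 0], [0, 0, 0], [0, 0, 0], [0, 0, 0], [0, 0, 0], [0, 0, 0], [0, 0, 0]], fingers=[255, 255, 255, 255, 255, 255, 255, 255, 255, 255])

```text
t: 28.85
position: [560.6, -248.9, 137.9]
ee_rot: [-179.9, -0.0, 120.1]
force: [0.2, -0.3, -4.2]
finger_gap: 0.425
```

```bash
python3 st.py
```

```text
28.85 [ 560.6 -248.9  137.9] [-179.9   -0.   120.1] gap 40.0 raised 29.4 F.n -3.7 tool F [-0.4  0.1  4.2] T [-0.1  -0.12  0.03]
turned rad 0.37
```

No contact yet; it still carries its full weight. I'll go down another 2.5 mm in small steps.

Emit:
play_rows(offset=[[0, 0, 0.05], [0, 0, 0.05], [0, 0, 0.05], [0, 0, 0.05], [0, 0, 0.05], [0, 0, 0], [0, 0, 0], [0, 0, 0], [0, 0, 0], [0, 0, 0]], delta_rot=[[0, 0, 0], [0, 0, 0], [0, 0, 0], [0, 0, 0], [0, 0, 0], [0, 0, 0], [0, 0, 0], [0, 0, 0], [0, 0, 0], [0, 0, 0]], fingers=[255, 255, 255, 255, 255, 255, 255, 255, 255, 255])

```text
t: 30.1
position: [560.6, -248.9, 135.4]
ee_rot: [-179.9, -0.0, 120.1]
force: [1.6, 0.1, -3.5]
finger_gap: 0.424
```

```bash
python3 st.py
```

```text
30.1 [ 560.6 -248.9  135.4] [-179.9   -0.   120.1] gap 39.8 raised 27.2 F.n -3.8 tool F [-0.8  1.5  3.5] T [-0.09 -0.06 -0.03]
turned rad 0.37
```

Emit:
play_rows(offset=[[0, 0, 0.05], [0, 0, 0.05], [0, 0, 0.05], [0, 0, 0.05], [0, 0, 0], [0, 0, 0], [0, 0, 0], [0, 0, 0], [0, 0, 0], [0, 0, 0]], delta_rot=[[0, 0, 0], [0, 0, 0], [0, 0, 0], [0, 0, 0], [0, 0, 0], [0, 0, 0], [0, 0, 0], [0, 0, 0], [0, 0, 0], [0, 0, 0]], fingers=[255, 255, 255, 255, 255, 255, 255, 255, 255, 255])

```text
t: 31.35
position: [560.7, -249.1, 133.7]
ee_rot: [-179.9, 0.0, 120.1]
force: [-0.6, -0.7, 0.9]
finger_gap: 0.422
```

Run:
```python
exec(open("st.py").read())
S=cam("scene"); cv2.imwrite("pics/s9.png",cv2.resize(S["frame"][150:270,200:360],(800,600),interpolation=cv2.INTER_CUBIC))
```

```text
31.35 [ 560.7 -249.1  133.7] [-179.9    0.   120.1] gap 39.6 raised 25.7 F.n 1.1 tool F [-0.3 -0.9 -0.9] T [ 0.21  0.14 -0.01]
turned rad 0.37
```

View pics/s9.png

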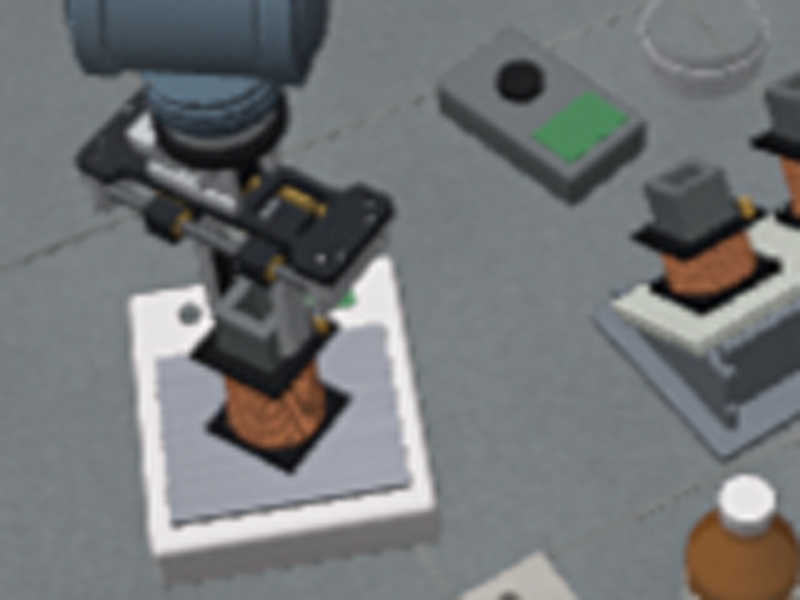

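Contact: the weight has moved to the pan and the coil stands central. Now I'll release and back straight up.

Emit:
play_rows(offset=[[0, 0, 0], [0, 0, 0], [0, 0, 0], [0, 0, 0], [0, 0, 0], [0, 0, 0], [0, 0, 0], [0, 0, 0], [0, 0, -0.2], [0, 0, -0.3]], delta_rot=[[0, 0, 0], [0, 0, 0], [0, 0, 0], [0, 0, 0], [0, 0, 0], [0, 0, 0], [0, 0, 0], [0, 0, 0], [0, 0, 0], [0, 0, 0]], fingers=[0, 0, 0, 0, 0, 0, 0, 0, 0, 0])

```text
t: 32.65
position: [560.6, -248.9, 138.5]
ee_rot: [-179.9, -0.0, 120.1]
force: [-1.0, 0.4, 0.6]
finger_gap: 0.996
```

Emit:
play_rows(offset=[[0, 0, -0.5], [0, 0, -0.8], [0, 0, -1.5], [0, 0, -2], [0, 0, -3], [0, 0, -3], [0, 0, -3], [0, 0, -2], [0, 0, -1], [0, 0, 0]], delta_rot=[[0, 0, 0], [0, 0, 0], [0, 0, 0], [0, 0, 0], [0, 0, 0], [0, 0, 0], [0, 0, 0], [0, 0, 0], [0, 0, 0], [0, 0, 0]], fingers=[0, 0, 0, 0, 0, 0, 0, 0, 0, 0])

```text
t: 33.9
position: [560.8, -248.9, 306.7]
ee_rot: [-180.0, 0.0, 120.1]
force: [-0.5, 0.1, 1.0]
finger_gap: 1.0
```

Emit:
play_rows(offset=[[3, 0, 0], [4, 0, 0], [4, 0, 0], [4, 0, 0], [3, 0, 0], [2, 0, 0], [0, 0, 0], [0, 0, 0], [0, 0, 0], [0, 0, 0]], delta_rot=[[0, 0, 0], [0, 0, 0], [0, 0, 0], [0, 0, 0], [0, 0, 0], [0, 0, 0], [0, 0, 0], [0, 0, 0], [0, 0, 0], [0, 0, 0]], fingers=[0, 0, 0, 0, 0, 0, 0, 0, 0, 0])

```text
t: 35.15
position: [460.6, -76.4, 306.2]
ee_rot: [-179.9, -0.0, 120.1]
force: [0.3, 0.3, 0.2]
finger_gap: 0.998
```

Run:
```python
exec(open("st.py").read())
S=cam("scene","pics/s10f.png"); cv2.imwrite("pics/s10.png",cv2.resize(S["frame"][150:270,200:360],(800,600),interpolation=cv2.INTER_CUBIC))
T=cam("top","pics/t10.png"); cv2.imwrite("pics/t10z.png",cv2.resize(T["frame"][160:250,330:420],(600,600),interpolation=cv2.INTER_CUBIC))
```

```text
35.15 [460.6 -76.4 306.2] [-179.9   -0.   120.1] gap 93.8 raised 215.8 F.n 0.0 tool F [ 0.1  0.4 -0.2] T [-0.11 -0.09  0.02]
turned rad 0.369
```

View pics/s10.png

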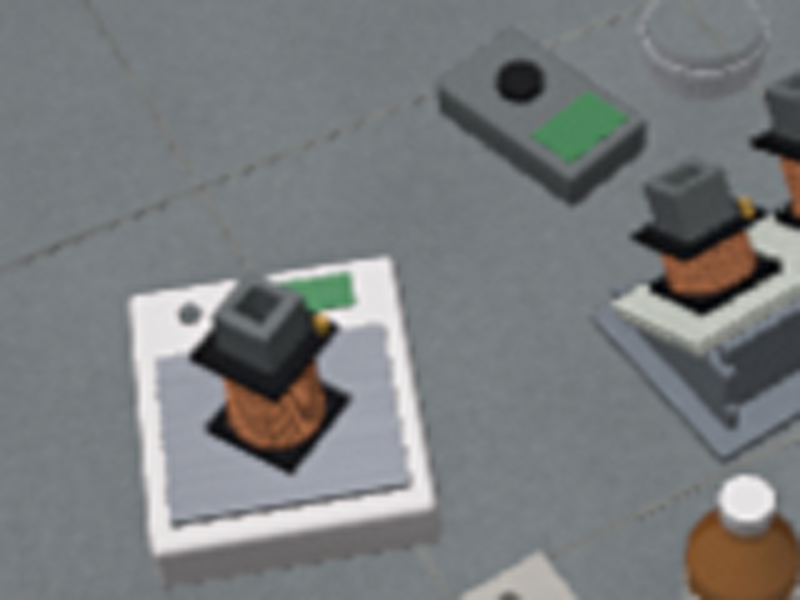

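View pics/t10.png

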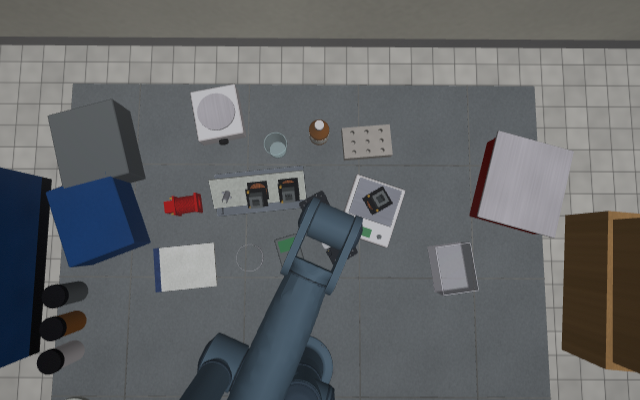

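View pics/t10z.png

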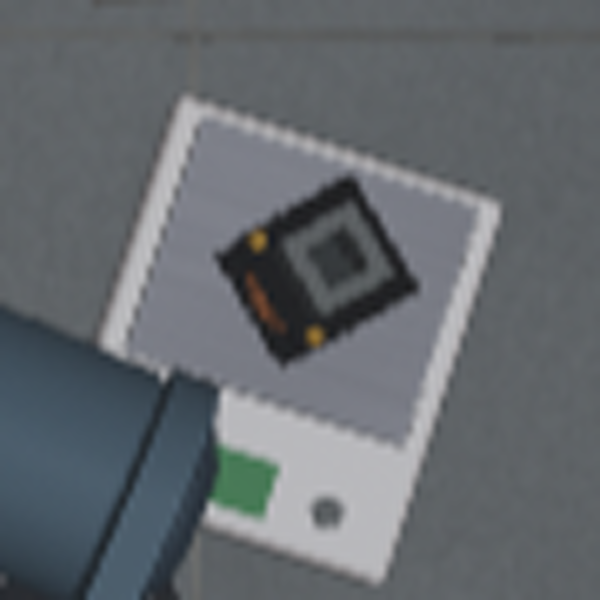

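Run:
```python
from h import *
from cell import workorder
T=cam("top");S=cam("scene"); h=onz(T,(330+338/6.667-.4,160+254/6.667-.4),182); print("head top",h.round(1), "offset from pan",(h-[560.1,-251.2,182]).round(1)[:2])
q,e=tri([T,S],[(380.3,197.7),(200+261/5-.4,150+303/5-.4)]); print("two-view head",q.round(1),np.round(e,1))
a=cv2.imread("pics/top0.png");b=cv2.imread("pics/t10.png")
d=(cv2.absdiff(a,b).max(2)>40).astype(np.uint8); n,l,st,_=cv2.connectedComponentsWithStats(d)
print([r.tolist() for r in st[1:] if r[4]>15])
print(workorder.hand_in())
```

```text
head top [ 563.1 -250.2  182. ] offset from pan [3. 1.]
two-view head [ 563.  -248.7  185.9] [0.9 0.9]
[[212, 184, 27, 30, 566], [362, 186, 31, 29, 434], [298, 191, 65, 83, 1318], [287, 254, 16, 12, 71], [278, 267, 21, 23, 152], [313, 277, 18, 20, 73], [286, 289, 24, 8, 108], [264, 293, 11, 18, 77], [269, 299, 49, 45, 992], [315, 308, 45, 35, 508], [322, 308, 266, 88, 5607], [521, 314, 14, 6, 40], [180, 317, 87, 83, 2727], [272, 345, 11, 50, 116], [293, 360, 11, 19, 108], [321, 382, 14, 18, 84]]
the job is handed in; nothing more can be done
None
```

The tallest coil is standing upright, head up, in the middle of the balance pan, released, and the job is handed in. It took about 35 s of the 72 s allowed.

- **Getting it off:** I gripped the head and turned the coil anticlockwise with a light pull. It came free after about 0.75 rad, and I drew it straight off along the post, pausing at about 46 mm.
- **Setting it down:** I lowered it in 0.5 mm steps until its weight moved to the pan, then opened the gripper and backed away.
- **Last checks:**
  - The head's centre is about 3 mm from the pan centre. Its height is 186 mm from two views, against 182 mm expected.
  - Comparing the top pictures from before and after, only the tall coil's old and new places and the arm changed. In the last picture the arm hid much of the hand meter from above, but the scene view shows the meter in place.
- **What disagreed:** The fingertips were about 40 mm further back than the stated reach (seen in two views), so my first close shut on air above the head without touching it. I corrected the depth from the pictures.
- **Stronger pull than planned:** The first pull against the lock was about 27 N, which I eased to about 10 N before turning on.

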